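Earth yourself, then start the harness tester

TASK

Before a cable test: touch the domed head of the steel earthing post lightly with the fingertips and rest there for a moment, then press the oblong key on the harness tester's top well down to start the test, and withdraw clear of everything. Be gentle on both, do not touch the tester's round or square key, do not lift, tip or push the post away, and leave the reel, the jar and the hand meter where they are.

Things in the scene. Friction and masses are not known exactly. Their poses are not given: they have to be found in the camera images.
- tester: Harness tester, a fixed flat grey instrument case 190 (x) by 230 (y) by 60 mm high on the bench; origin at the centre of its underside, z up. Its flat top (60 mm above the bench) carries a row of three black keys along its y axis, 35 mm on the -x side of its centre, at y = -70, 0 and +70 mm in an order that varies; a flat blank display lies on the +x half of the top.
- start_key_unit: The key to press, with its thin flat grey bezel (58 mm square): black oblong cap 52 (along the tester's x) by 20 mm (along its y), standing 18 mm above the tester's top. Origin on the tester's top under the cap's centre; axes as the tester's.
- start_key_top (a point): Centre of the top face of the oblong key's cap; moves down with the cap.
- start_key (a joint): How far the oblong key is pressed, in m: 0 up, 0.008 fully down against its stop. Sprung: begins to move at about 0.6 N, 4.6 N at the stop; it springs back when released. The test starts from 0.004 onwards.
- round_key_unit: A key to leave alone: black round cap, diameter 30, 18 mm high, on the same kind of bezel. Origin on the tester's top under the cap's centre.
- round_key (a joint): How far the round key is pressed, in m, 0 to 0.008; sprung like the oblong one.
- square_key_unit: A key to leave alone: black square cap 26 by 26, 18 mm high, on the same kind of bezel. Origin on the tester's top under the cap's centre.
- square_key (a joint): How far the square key is pressed, in m, 0 to 0.008; sprung like the oblong one.
- earth_post: Earthing post, loose on the bench, bare steel, 0.8 kg or so: round foot of diameter 90 mm and 20 mm high, column of diameter 26 mm, and on top a domed head of diameter 40 mm; 80 mm high over all. Origin at the centre of the underside, z up. It stands on one side of the tester, left or right, the reel on the other.
- earth_head_top (a point): Top of the earthing post's domed head (80 mm above the bench, on the post's axis); moves down with the head.
- earth_head (a joint): How far the domed head is pushed down, in m: 0 up, 0.008 at its stop. Sprung: begins to move at about 0.6 N, 4.6 N at the stop; springs back. A touch is felt from 0.001 onwards.
- reel: Bystander: small wire reel standing on a flange, wooden flanges of diameter 90 mm, 70 mm high, loose. Origin at the centre of the underside.
- jar: Bystander: closed jar with a black cap, diameter 64 mm, 85 mm high, loose. Origin at the centre of the underside.
- meter: Bystander: grey hand meter lying flat, 130 (x) by 70 (y) by 30 mm high, with a small dial to 37 mm, loose. Origin at the centre of the underside.
There are look-alikes about, which are no part of the job. What is shaped like the earth_post but blue or purple is not meant.

How it is judged:
By the outcome, as a careful person would: the job done as asked, in the order asked, and still so for the second after the job is handed in, with the robot touching nothing.
It also fails if it takes over 42 s, if anything falls off the work surface, if the arm or the gripper's body presses on something with over 40 N, if the wrist force passes 120 N, or if a joint passes its speed limit or range.

ROBOT

A 7-joint arm with a two-finger parallel gripper is mounted at the origin on the work surface. World frame = base frame: x ahead of the robot, y to its left, z up, the work surface at z = 0. Lengths are in m, angles in rad, forces in N, time in s.
With the tool pointing down it reaches from about 0.35 to 0.9 m from the base axis. Payload 8.1 kg.
Tool frame: the origin (TCP) lies at the centre of the arm's flange, where the gripper is bolted on; the fingertips stand 178 mm ahead of it and the grasp point (between the pads) lies 159 mm ahead of it; z points along the fingers, y is the direction in which the jaws open and shut (so a half turn about z gives the same grasp; the last joint's range is limited). The gripper opens to 92 mm and grips with 3 to 60 N. Pads are 19 mm wide; open, the fingers measure 130 mm over their backs; the gripper's body (75 mm by 190 mm) begins 47 mm behind the grasp point.
Start: joints at [-1.254, 0.434, 0.025, 1.573, -0.012, 1.134, -0.075], TCP at [0.255, 0.571, 0.405] pointing down, gripper open.
Joint ranges: [-2.62, 2.62], [-0.44, 2.09], [-1.27, 1.32], [0.08, 2.57], [-1.32, 4.46], [0.12, 2], [-2.74, 2.74]. Speed limits (rad/s): [2.22, 2.22, 3.01, 3.01, 3.14, 3.14, 3.14].

INTERFACE

Orientations are given as a rotation vector (axis times angle).
In Python, from cell import arm, get_image, camera_model gives the robot as it stands. The module is installed in compiled form; this text tells all that it offers.
- The arm moves only by the shell command python3 -m pendant 'ROWS' [FORCE]. ROWS is JSON, a list that holds one entry, the list of rows, each a list of 7 numbers: the shift along the tool's x, y, z in mm, then the turn, a rotation vector about the tool's x, y, z in rad, then the closure, from -1 (fully open) to 1 (shut). In form: [[[x, y, z, rx, ry, rz, hand], ...]]. A call has 1 to 20 rows; each row is the pose to reach, as a shift and turn from the pose commanded when the call began, along the tool's axes at that moment; what a row does not reach only later rows make up. A row lasts 1/8 s, in which the tool goes at most 62.5 mm and 10.7 degrees, less where a joint would pass 70% of its speed; a pose out of reach is approached as far as the arm can. A call with a gripper value outside its range is refused whole. The fingers move at their own pace and stop on an object; FORCE is the grip in N (left out, the last holds). Time passes only in rows, so rows that repeat a pose let the fingers close. It gives the time, the measured TCP pose, the force and the opening at its end, in the units of the state.
- arm.observe(): the state, without advancing time (a new reading comes with each control period).
- get_image(name): name is "side" or "top" or "wrist"; returns the picture (480x640x3 uint8, red, green, blue); there is no depth.
- camera_model(name): a dict with "fx", "fy", "cx", "cy" (pixels), "position" and "orientation" of the camera in the world; the wrist camera has in their place "T_tool_cam" (4x4, takes a point from camera to tool coordinates, whose origin is the TCP and whose axes are the flange's). Camera axes: x right, y down, z forward; pixel columns grow to the right and rows downward; lengths in m; the calibration is good to about 2 mm. A picture is of the moment at which its call begins: read the wrist's pose just before it. camera_model takes no time and is no camera call.
- arm.sign_off(): hands the job in, once; it reports no verdict.
The state is a dict: "clock": time; "joints": joint angles; "dq": joint speeds; "joint_efforts": joint torques, N m; "position": TCP position; "ee_rot": TCP orientation; "force": force on the tool from outside, world axes, zero at the start; "ft_torque": the same for the moment, N m; "width": opening from 0.0 (shut) to 1.0 (fully open).
Only numpy, scipy, OpenCV 4.12 (cv2) and the standard library are available. Lean on these libraries where they do the work, as an engineer would, in place of code of your own. Each camera call takes 0.05 s, during which the arm holds its last target.

## Working session

There is one attempt and no reset: what is moved stays moved. The work goes in short steps, Python scripts to look and compute and a shell command to move; the robot and the scene stay as the last step left them, time stands still between calls to the robot, and variables do not carry over. Pictures are saved under pics/ and viewed, and the job is handed in when it is done.

```bash
mkdir -p pics; python3 - <<'E'
from cell import arm,get_image,camera_model
import cv2
print(arm.observe())
for n in("top","side","wrist"):
    print(n,camera_model(n)); cv2.imwrite(f"pics/{n}0.png",get_image(n)[:,:,::-1])
E
```

```text
{'clock': 0.0, 'joints': array([-1.25360722,  0.43524957,  0.02497509,  1.57410967, -0.01158358,
        1.13397778, -0.07513456]), 'dq': array([-0.00051553,  0.00043285,  0.00018092,  0.00176362,  0.00266021,
        0.00060725, -0.00069809]), 'joint_efforts': array([ 6.50069087e-04, -6.67854667e+01,  9.85529982e-01, -3.14467943e+01,
       -6.03740662e-02,  4.27771476e-02,  2.06618838e-04]), 'position': array([0.25466889, 0.57050998, 0.40392339]), 'ee_rot': array([-6.54688469e-01, -3.07244026e+00,  2.49774233e-03]), 'force': array([-1.02664314,  0.67066209, -0.05107734]), 'ft_torque': array([ 0.00307268, -0.01328762,  0.079255  ]), 'width': 0.9960973628493809}
top {'fx': 436.82785308776505, 'fy': 436.82785308776505, 'cx': 321.72603251888563, 'cy': 239.8641080300907, 'position': array([0.44171659, 0.03541345, 0.90284075]), 'orientation': array([-2.20502428,  2.19821445, -0.12350395])}
side {'fx': 522.9221287340557, 'fy': 522.9221287340557, 'cx': 325.0831840338857, 'cy': 229.76775218026796, 'position': array([ 0.16646236, -0.87360742,  0.60127584]), 'orientation': array([-2.04563556,  0.37938174, -0.19907551])}
wrist {'fx': 411.93704057824226, 'fy': 411.93704057824226, 'cx': 314.8561831897372, 'cy': 236.01565585314663, 'T_tool_cam': array([[-2.14363240e-04, -9.51384385e-01, -3.08006015e-01,
         8.38094304e-02],
       [ 9.99999884e-01, -3.36515511e-04,  3.43475071e-04,
         1.34918335e-04],
       [-4.30425621e-04, -3.08005906e-01,  9.51384348e-01,
         1.94853647e-02],
       [ 0.00000000e+00,  0.00000000e+00,  0.00000000e+00,
         1.00000000e+00]])}
```

View pics/top0.png

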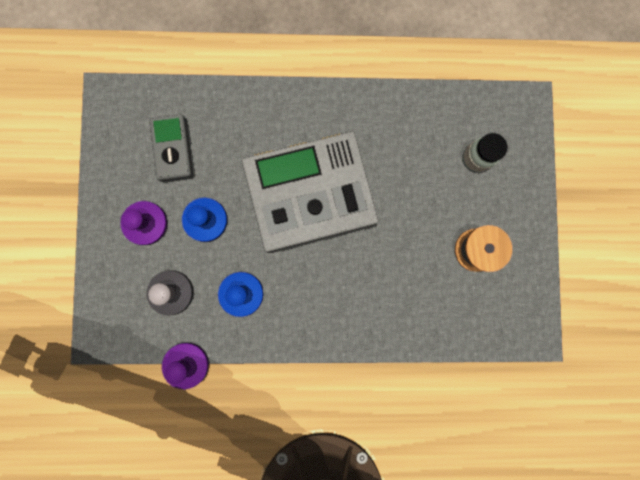

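View pics/side0.png

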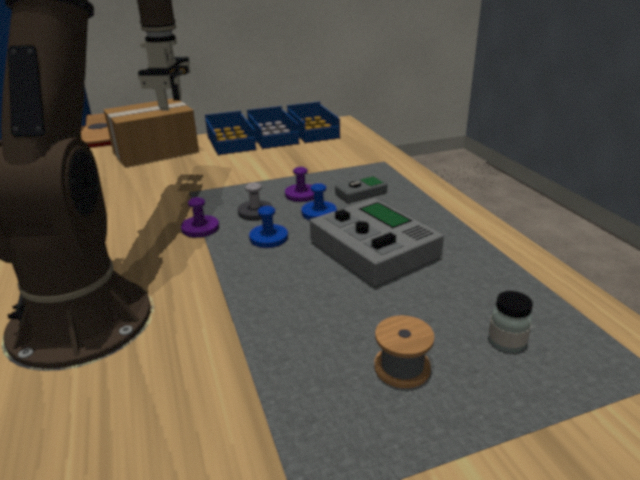

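View pics/wrist0.png

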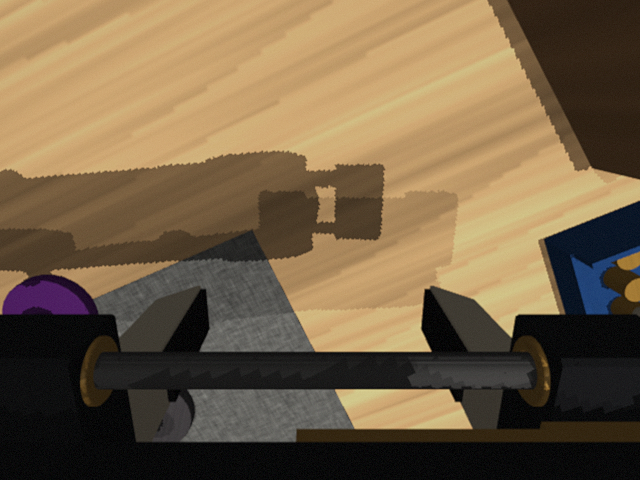

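Top view candidates for the post: purple (143,222), purple (185,365), blue (204,218), blue (241,293), and bare steel (169,292, head about (159,293)). The steel one is the post. The keys are square (279,215), round (315,207) and oblong (349,198). Next I'll measure and check with crops.

```bash
cat > h.py <<'E'
import numpy as np,cv2
from scipy.spatial.transform import Rotation as R
from cell import camera_model
def cam(n,st=None):
    m=camera_model(n)
    if n=="wrist":
        T=np.eye(4);T[:3,:3]=R.from_rotvec(st["ee_rot"]).as_matrix();T[:3,3]=st["position"];T=T@m["T_tool_cam"]
        return m,T[:3,:3],T[:3,3]
    return m,R.from_rotvec(m["orientation"]).as_matrix(),np.array(m["position"])
def plane(c,uv,z):
    m,Q,p=c;d=Q@np.array([(uv[0]-m["cx"])/m["fx"],(uv[1]-m["cy"])/m["fy"],1]);return p+d*(z-p[2])/d[2]
def proj(c,P):
    m,Q,p=c;q=Q.T@(np.array(P)-p);return np.array([m["fx"]*q[0]/q[2]+m["cx"],m["fy"]*q[1]/q[2]+m["cy"]])
E
python3 - <<'E'
from h import *
im=cv2.imread("pics/top0.png");c=cam("top");s=cam("side")
def blobs(mask,box,mn=40):
    x0,y0,x1,y1=box;m=np.zeros_like(mask);m[y0:y1,x0:x1]=mask[y0:y1,x0:x1]
    k,_=cv2.findContours(m,0,2);r=[]
    for q in k:
        if cv2.contourArea(q)>mn:
            M=cv2.moments(q);r.append((M["m10"]/M["m00"],M["m01"]/M["m00"],cv2.contourArea(q),cv2.minAreaRect(q)))
    return r
g=cv2.cvtColor(im,cv2.COLOR_BGR2GRAY)
K=blobs((g<45).astype('u1')*255,(260,175,375,235))
for b in K: print("key",b,plane(c,b[:2],.078))
ls=sorted(K)
for b in blobs((g>135).astype('u1')*255,(140,270,185,315),20): print("head",b,plane(c,b[:2],.075),proj(s,plane(c,b[:2],.075)))
for b in K: print(proj(s,plane(c,b[:2],.078)))
a=cv2.resize(im[180:325,110:260],None,fx=4,fy=4,interpolation=2);cv2.imwrite("pics/c1.png",a)
b=cv2.resize(im[120:260,235:385],None,fx=4,fy=4,interpolation=2);cv2.imwrite("pics/c2.png",b)
sd=cv2.imread("pics/side0.png");cv2.imwrite("pics/c3.png",cv2.resize(sd[155:295,170:450],None,fx=2.8,fy=2.8,interpolation=2))
E
```

```text
key (279.5327868852459, 215.63251366120215, 122.0, ((279.4117736816406, 215.64707946777344), (12.12678050994873, 11.641709327697754), 75.96376037597656)) [0.54877501 0.08423347 0.078     ]
key (314.453125, 206.58203125, 128.0, ((314.5, 206.50001525878906), (12.727920532226562, 12.727922439575195), 45.0)) [0.5665689  0.01808248 0.078     ]
key (349.47906602254426, 197.88647342995168, 207.0, ((349.478515625, 197.92266845703125), (25.693815231323242, 9.314006805419922), 74.47589111328125)) [ 0.58384357 -0.04888232  0.078     ]
head (158.52649006622516, 293.9801324503311, 302.0, ((158.5, 294.0), (20.0, 19.0), 90.0)) [0.40109946 0.30729362 0.075     ] [251.62238407 185.44805302]
[340.43779943 211.7172283 ]
[359.90432281 223.35024189]
[381.12718057 236.29879385]
```

View pics/c1.png

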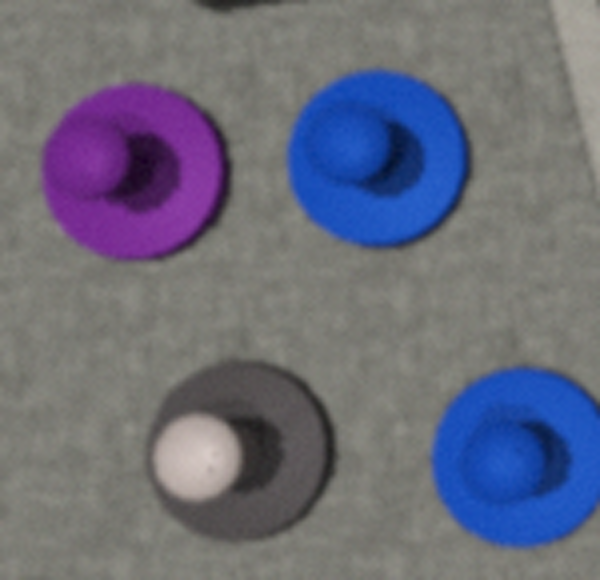

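View pics/c2.png

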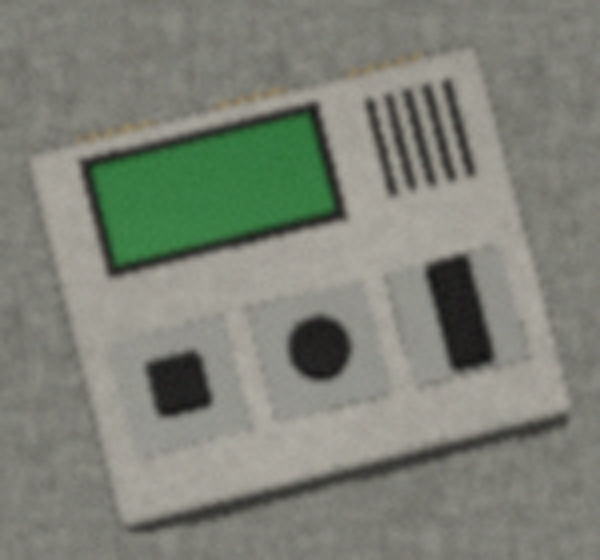

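View pics/c3.png

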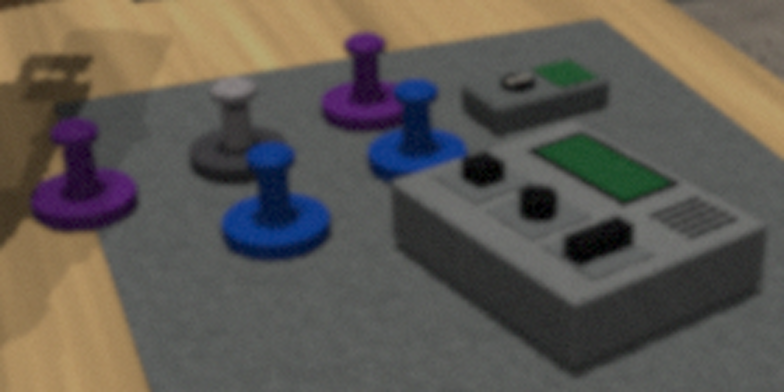

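The crops agree: the steel post stands at about (0.401, 0.307) and the oblong key is the right-most cap. The key spacing measures about 69 mm against 70 mm given, and the side view agrees to about 2 px.

```bash
cat > d.py <<'E'
import sys
from h import *
from cell import arm
s=arm.observe();Q=R.from_rotvec(s["ee_rot"]).as_matrix()
t=np.array([float(v) for v in sys.argv[1:4]])
tip=s["position"]+Q@[0,0,.178]
print("clock",s["clock"],"tip",tip.round(4),"axes",Q.round(3).tolist(),"F",s["force"].round(2),"w",s["width"])
print("shift tool mm for tip->target",((Q.T@(t-tip))*1000).round(1))
E
python3 d.py 0.401 0.307 0.13
python3 - <<'E'
from h import *
c=cam("top");s=cam("side")
print(plane(c,(170.2,292.5),.02), proj(c,[.401,.307,.075]))
print(plane(s,(234/2.8+170,88/2.8+155),.075),plane(s,(597/2.8+170,232/2.8+155),.078))
E
```

```text
clock 0.15 tip [0.2546 0.5704 0.2261] axes [[-0.913, 0.408, -0.0], [0.408, 0.913, -0.001], [-0.0, -0.001, -1.0]] F [ 0.15 -1.08 -0.01] w 0.9996016090086622
shift tool mm for tip->target [-241.  -180.7   96.4]
[0.40131453 0.30258688 0.02      ] [158.68505241 294.03397562]
[0.40418206 0.29958169 0.075     ] [ 0.58495223 -0.05618173  0.078     ]
```

```bash
python3 -m pendant '[[[-60,-36,0,0,0,0,1],[-120,-72,10,0,0,0,1],[-180,-108,20,0,0,0,1],[-240,-144,35,0,0,0,1],[-300,-181,50,0,0,0,1],[-310,-181,50,0,0,0,1],[-310,-181,50,0,0,0,1],[-310,-181,50,0,0,0,1]]]' 10
python3 d.py 0.401 0.307 0.13
python3 - <<'E'
from h import *
from cell import arm,get_image
s=arm.observe();im=get_image("wrist")[:,:,::-1].copy();cv2.imwrite("pics/w1.png",im)
print(proj(cam("wrist",s),[.401,.307,.08]),proj(cam("wrist",s),[.584,-.049,.078]))
E
```

```text
clock: 1.15
position: [0.4638, 0.2794, 0.3546]
ee_rot: [-0.655, -3.072, -0.0]
force: [-0.9, 0.5, 0.5]
width: 0.18
clock 1.15 tip [0.4637 0.2794 0.1766] axes [[-0.913, 0.408, -0.001], [0.408, 0.913, 0.0], [0.001, -0.0, -1.0]] F [-0.86  0.52  0.54] w 0.1795319715562603
shift tool mm for tip->target [68.4 -0.4 46.6]
[313.79772499 129.58240356] [ 15.44939985 513.57066709]
```

View pics/w1.png

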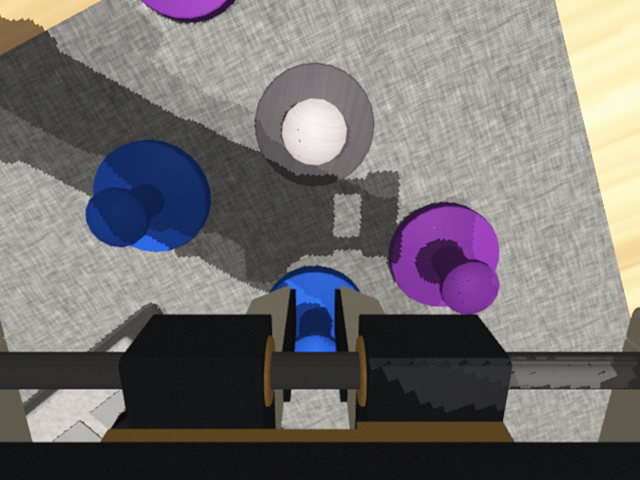

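The wrist view shows the white dome at (314,131) on its grey foot. My prediction was (314,130), so the top-view fix holds to about 1–2 mm. I'll compute the final fix and move over it.

```bash
python3 - <<'E'
from h import *
from cell import arm
s=arm.observe();c=cam("wrist",s)
g=cv2.imread("pics/w1.png",0)[80:185,262:370]
k,_=cv2.findContours((g>165).astype('u1')*255,0,2);q=max(k,key=cv2.contourArea)
(u,v),r=cv2.minEnclosingCircle(q);print(u+262,v+80,r,plane(c,(u+262,v+80),.07))
E
python3 -m pendant '[[[50,0,20,0,0,0,1],[68,0,40,0,0,0,1],[68,0,60,0,0,0,1],[68,0,70,0,0,0,1],[68,0,74,0,0,0,1],[68,0,74,0,0,0,1]]]' 10
python3 d.py 0.401 0.307 0.077
```

```text
314.3196716308594 131.02458953857422 33.30600357055664 [0.4020968  0.30734315 0.07      ]
clock: 1.95
position: [0.4021, 0.307, 0.281]
ee_rot: [0.655, 3.072, 0.0]
force: [0.4, 0.2, -0.6]
width: 0.002
clock 1.95 tip [0.4022 0.3071 0.103 ] axes [[-0.913, 0.408, 0.0], [0.408, 0.913, 0.0], [-0.0, 0.0, -1.0]] F [ 0.38  0.24 -0.61] w 0.0019809335763621883
shift tool mm for tip->target [ 1.  -0.5 26. ]
```

```bash
python3 -m pendant '[[[0,0,8,0,0,0,1],[0,0,15,0,0,0,1],[0,0,20,0,0,0,1],[0,0,22,0,0,0,1],[0,0,23,0,0,0,1],[0,0,24,0,0,0,1],[0,0,24,0,0,0,1]]]'
for i in 1 2 3; do python3 d.py 0.402 0.307 0.077; done
```

```text
clock: 2.82
position: [0.4019, 0.3068, 0.2568]
ee_rot: [0.655, 3.073, 0.0]
force: [-1.3, -1.0, 0.7]
width: 0.008
clock 2.825 tip [0.4019 0.3068 0.0788] axes [[-0.913, 0.408, 0.0], [0.408, 0.913, 0.0], [0.0, 0.0, -1.0]] F [-1.32 -1.01  0.72] w 0.007815536197738516
shift tool mm for tip->target [0.  0.2 1.8]
clock 2.825 tip [0.4019 0.3068 0.0788] axes [[-0.913, 0.408, 0.0], [0.408, 0.913, 0.0], [0.0, 0.0, -1.0]] F [-1.32 -1.01  0.72] w 0.007815536197738516
shift tool mm for tip->target [0.  0.2 1.8]
clock 2.825 tip [0.4019 0.3068 0.0788] axes [[-0.913, 0.408, 0.0], [0.408, 0.913, 0.0], [0.0, 0.0, -1.0]] F [-1.32 -1.01  0.72] w 0.007815536197738516
shift tool mm for tip->target [0.  0.2 1.8]
```

```bash
python3 -m pendant '[[[0,0,1,0,0,0,1],[0,0,2,0,0,0,1],[0,0,2.5,0,0,0,1],[0,0,2.5,0,0,0,1]]]'
for i in 1 2 3 4 ; do python3 -m pendant '[[[0,0,0,0,0,0,1]]]' | grep -E "pos|force"; done
python3 - <<'E'
from h import *
from cell import get_image
im=get_image("side");cv2.imwrite("pics/s2.png",cv2.resize(im[130:230,190:310,::-1],None,fx=5,fy=5,interpolation=2))
E
```

```text
clock: 3.32
position: [0.402, 0.3068, 0.2542]
ee_rot: [0.655, 3.073, 0.0]
force: [-0.3, -1.0, 2.2]
width: 0.007
position: [0.402, 0.3068, 0.2543]
force: [-1.1, -0.6, 2.4]
position: [0.402, 0.3068, 0.2543]
force: [-0.3, -1.2, 2.9]
position: [0.402, 0.3068, 0.2543]
force: [0.3, -1.1, 3.4]
position: [0.402, 0.3068, 0.2542]
force: [-0.7, -1.2, 2.8]
```

View pics/s2.png

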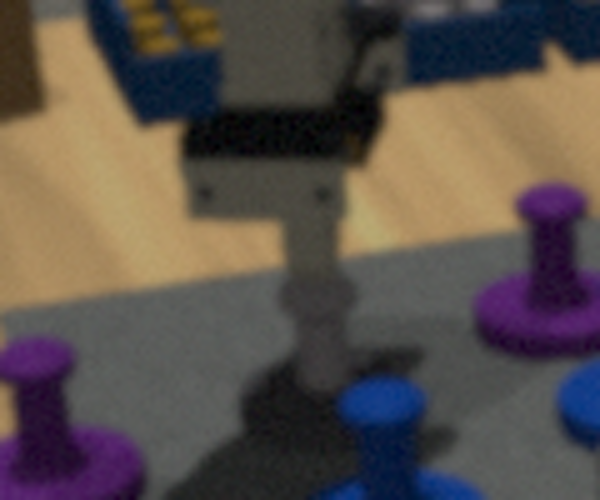

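Force is about 2.8 N and the tip sits 3.7 mm below the free height, so the head is touched and the post is upright. I'll rest a little longer, then rise straight up.

```bash
python3 -m pendant '[[[0,0,0,0,0,0,1],[0,0,0,0,0,0,1],[0,0,0,0,0,0,1],[0,0,0,0,0,0,1],[0,0,-2,0,0,0,1],[0,0,-5,0,0,0,1],[0,0,-15,0,0,0,1],[0,0,-50,0,0,0,1],[0,0,-90,0,0,0,1],[0,0,-90,0,0,0,1]]]'
python3 -m pendant '[[[-35,-30,0,0,0,0.15,1],[-80,-68,0,0,0,0.3,1],[-125,-107,0,0,0,0.45,1],[-170,-146,0,0,0,0.6,1],[-215,-185,0,0,0,0.75,1],[-260,-224,0,0,0,0.89,1],[-305,-263,0,0,0,0.89,1],[-340,-293,0,0,0,0.89,1],[-356,-305,0,0,0,0.89,1],[-356,-305,0,0,0,0.89,1],[-356,-305,0,0,0,0.89,1]]]'
python3 d.py 0.584 -0.049 0.1
python3 - <<'E'
from h import *
from cell import arm,get_image
s=arm.observe();im=get_image("wrist")[:,:,::-1].copy();cv2.imwrite("pics/w2.png",im)
c=cam("wrist",s);print(proj(c,[.584,-.049,.078]))
t=get_image("top")[:,:,::-1];cv2.imwrite("pics/t2.png",t)
k,_=cv2.findContours((im.max(2)<45).astype('u1')*255,0,2)
for q in k:
    if cv2.contourArea(q)>500:
        r=cv2.minAreaRect(q);print(r,plane(c,r[0],.078))
E
```

```text
clock: 5.12
position: [0.4028, 0.3075, 0.3476]
ee_rot: [0.654, 3.069, 0.008]
force: [0.1, 0.4, 0.9]
width: 0.004
clock: 6.5
position: [0.6024, -0.115, 0.3438]
ee_rot: [-1.91, -2.492, -0.001]
force: [0.5, -0.5, 1.0]
width: 0.004
clock 6.5 tip [ 0.6022 -0.1148  0.1658] axes [[-0.26, 0.966, -0.001], [0.966, 0.26, 0.001], [0.002, -0.001, -1.0]] F [ 0.51 -0.46  1.  ] w 0.003886387273740238
shift tool mm for tip->target [68.2 -0.5 65.9]
[313.69929603 131.37112755]
((319.5, 460.5), (37.0, 639.0), 90.0) [ 0.65127865 -0.28312705  0.078     ]
((394.5, 396.5), (137.0, 47.0), 0.0) [ 0.68791446 -0.2126133   0.078     ]
((482.40972900390625, 339.2272644042969), (55.00885009765625, 312.52886962890625), 88.78971099853516) [ 0.7310388  -0.15232908  0.078     ]
((152.5, 371.5), (305.0, 113.0), 0.0) [ 0.51697508 -0.23675103  0.078     ]
((315.0, 325.0), (72.0, 14.0), 90.0) [ 0.61770223 -0.17144621  0.078     ]
((318.5, 135.0), (34.0, 87.0), 90.0) [ 0.58723165 -0.05025708  0.078     ]
((505.1331481933594, 46.34942626953125), (46.154239654541016, 97.94703674316406), 49.61064910888672) [0.67349059 0.0218429  0.078     ]
((319.5, 17.5), (35.0, 53.0), 90.0) [0.57164973 0.00915272 0.078     ]
```

View pics/w2.png

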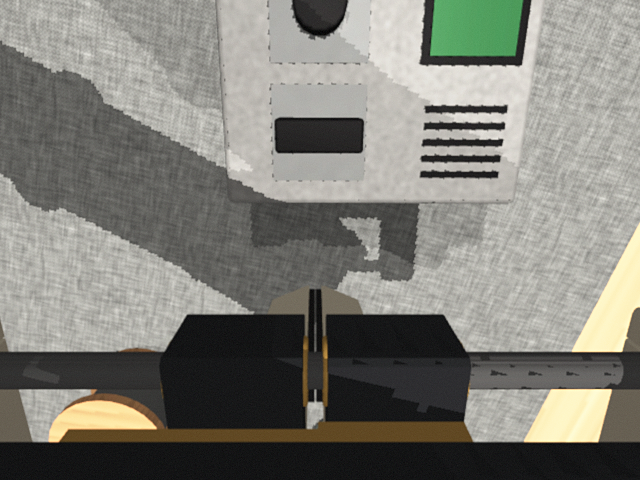

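View pics/t2.png

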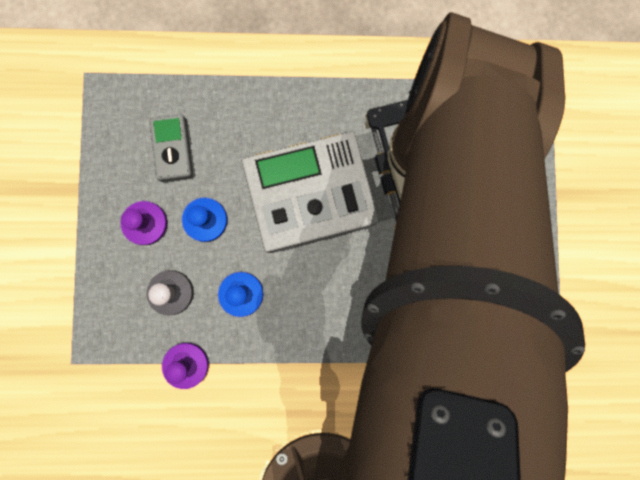

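The cap is at (318,135) in the wrist view, aligned with the tool. That gives (0.586, -0.049), within 2–3 mm of the top-view fix. The post still shows at (159,294) in the top view, unmoved. Now moving over the key and down.

```bash
python3 -m pendant '[[[40,1,0,0,0,0,1],[67,1.5,10,0,0,0,1],[68,1.5,40,0,0,0,1],[68,1.5,65,0,0,0,1],[68,1.5,78,0,0,0,1],[68,1.5,82,0,0,0,1],[68,1.5,82,0,0,0,1],[68,1.5,82,0,0,0,1]]]'
python3 d.py 0.586 -0.049 0.0715
```

```text
clock: 7.6
position: [0.5869, -0.0508, 0.2631]
ee_rot: [1.913, 2.491, 0.001]
force: [-0.5, 0.0, 0.2]
width: 0.007
clock 7.6 tip [ 0.5872 -0.0508  0.0851] axes [[-0.258, 0.966, 0.001], [0.966, 0.258, 0.0], [-0.0, 0.001, -1.0]] F [-0.54  0.04  0.18] w 0.006943968608365631
shift tool mm for tip->target [ 2.1 -0.7 13.6]
```

```bash
python3 -m pendant '[[[1.5,0,4,0,0,0,1],[1.5,0,7,0,0,0,1],[1.5,0,8,0,0,0,1],[1.5,0,9,0,0,0,1],[1.5,0,10,0,0,0,1],[1.5,0,11,0,0,0,1],[1.5,0,11,0,0,0,1]]]'
python3 d.py 0.586 -0.049 0.0715
python3 -m pendant '[[[0,0,1,0,0,0,1],[0,0,2,0,0,0,1],[0,0,2.5,0,0,0,1],[0,0,2.5,0,0,0,1]]]'
for i in 1 2 3; do python3 -m pendant '[[[0,0,0,0,0,0,1]]]' | grep -E "pos|force"; done
python3 - <<'E'
from h import *
from cell import get_image
im=get_image("side");cv2.imwrite("pics/s3.png",cv2.resize(im[150:290,290:460,::-1],None,fx=4,fy=4,interpolation=2))
E
```

```text
clock: 8.48
position: [0.5863, -0.0491, 0.2513]
ee_rot: [-1.913, -2.492, -0.001]
force: [-0.2, 1.9, 3.8]
width: 0.005
clock 8.475 tip [ 0.5863 -0.0491  0.0733] axes [[-0.258, 0.966, 0.0], [0.966, 0.258, 0.0], [0.0, 0.0, -1.0]] F [-0.23  1.92  3.76] w 0.005204661657297196
shift tool mm for tip->target [ 0.1 -0.3  1.8]
clock: 8.98
position: [0.5863, -0.0492, 0.2488]
ee_rot: [1.913, 2.492, 0.0]
force: [0.4, 2.6, 4.3]
width: 0.001
position: [0.5863, -0.0491, 0.2488]
force: [0.2, 4.2, 5.4]
position: [0.5863, -0.0491, 0.2488]
force: [-0.9, 4.2, 5.6]
position: [0.5863, -0.0492, 0.2488]
force: [-0.6, 2.7, 4.1]
```

View pics/s3.png

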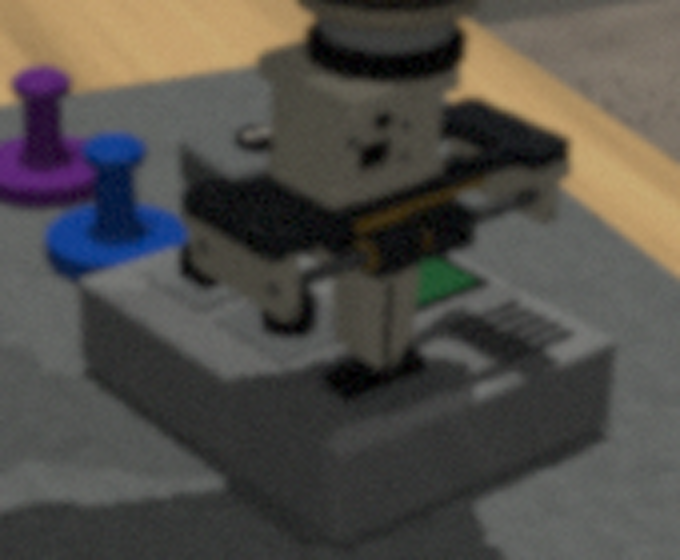

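The oblong cap is down by about 7 mm (tip z 0.0708, about 4–5 N), and the fingers are on that cap only. Withdrawing straight up.

```bash
python3 -m pendant '[[[0,0,-3,0,0,0,1],[0,0,-7,0,0,0,1],[0,0,-12,0,0,0,1],[0,0,-40,0,0,0,1],[0,0,-90,0,0,0,1],[0,0,-140,0,0,0,1],[-40,0,-180,0,0,0,1],[-100,0,-190,0,0,0,1],[-150,0,-190,0,0,0,1],[-150,0,-190,0,0,0,1],[-150,0,-190,0,0,0,1],[-150,0,-190,0,0,0,1]]]'
python3 d.py 0.586 -0.049 0.0715
python3 - <<'E'
from h import *
from cell import get_image
for n in("top","side","wrist"): cv2.imwrite(f"pics/{n}9.png",get_image(n)[:,:,::-1])
a=np.hstack([cv2.imread("pics/top0.png"),cv2.imread("pics/top9.png")]);b=np.hstack([cv2.imread("pics/side0.png"),cv2.imread("pics/side9.png")])
cv2.imwrite("pics/f9.png",cv2.resize(np.vstack([a,b]),(800,600)))
E
```

```text
clock: 10.9
position: [0.6249, -0.1928, 0.4385]
ee_rot: [-1.911, -2.493, -0.001]
force: [-0.3, 0.3, -0.5]
width: 0.005
clock 10.9 tip [ 0.6248 -0.1927  0.2605] axes [[-0.26, 0.966, -0.001], [0.966, 0.26, 0.001], [0.001, -0.0, -1.0]] F [-0.3   0.29 -0.47] w 0.005279026429290223
shift tool mm for tip->target [ 1.486e+02 -1.000e-01  1.892e+02]
```

View pics/f9.png

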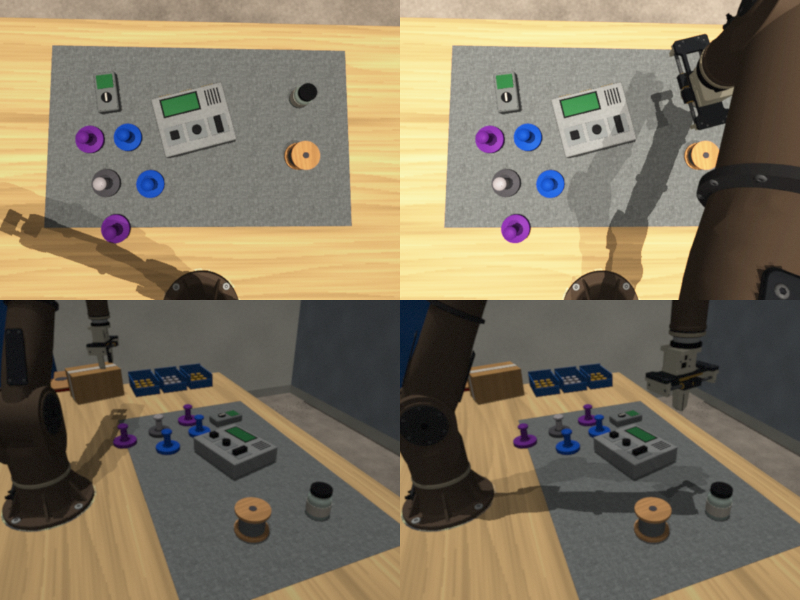

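All objects are where they were in both views, the keys are up again, and the arm is clear. Handing in.

```bash
python3 -c "
from cell import arm; print(arm.sign_off())"
```

```text
the job is handed in; nothing more can be done
None
```

I touched the steel post's dome, pressed the oblong key, withdrew clear of everything and handed the job in at about 11 s, well inside the 42 s limit.

- **Post:** the closed fingertips pushed the dome down about 3.7 mm at about 2.8 N and rested there for over a second. I then rose straight up.
- **Key:** the oblong key went down about 7.2 mm at 4 to 5.6 N, then I withdrew upward. In the side view the fingers were on that cap only. A sideways force of 3 to 4 N showed at the wrist during the press.
- **Last checks:** in the before and after pictures the post stands upright and in place, and the reel, jar, meter and look-alikes are unmoved. All the keys look up again, and the arm was clear, with its force readings back to noise level.
- **Disagreements:** the side camera placed things 5 to 8 mm away from the top camera's fix. The wrist camera agreed with the top camera to about 1 to 3 mm, so I went by those two. I had no direct reading of how far the key or the dome moved; those depths come from fingertip height and force.

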